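# Reverse the row of printing stamps into the new rack

### The job

Move the four wooden printing stamps from the saucers of the old rack into the cells of the empty new rack, one to a cell, in reverse order: the stamp next to the old rack's post goes to the cell farthest from the new rack's post, and so on, so that the one farthest from the old post ends up next to the new post. Stand each one upright, flat on the floor of its cell, about in the middle, with its bar handle lying along the row.

Things in the scene. Friction and masses are not known exactly. Their poses are not given: they have to be found in the camera images.
- stamp_round: loose wooden printing stamp, 0.12 kg; foot 18 mm thick, a round disc 60 mm across. On its middle a pale bar handle, alike on all four: 46 mm long (along y), 18 mm thick (along x), from 26 to 56 mm above the underside, on a thinner neck; pinch it across its thickness. Origin: centre of the underside, z up.
- stamp_square: loose wooden printing stamp, 0.12 kg; foot 18 mm thick, a square 58 x 58 mm. On its middle a pale bar handle, alike on all four: 46 mm long (along y), 18 mm thick (along x), from 26 to 56 mm above the underside, on a thinner neck; pinch it across its thickness. Origin: centre of the underside, z up.
- stamp_oblong: loose wooden printing stamp, 0.12 kg; foot 18 mm thick, an oblong bar, narrow: 64 mm along y and 34 mm along x. On its middle a pale bar handle, alike on all four: 46 mm long (along y), 18 mm thick (along x), from 26 to 56 mm above the underside, on a thinner neck; pinch it across its thickness. Origin: centre of the underside, z up.
- stamp_cross: loose wooden printing stamp, 0.12 kg; foot 18 mm thick, a plus-shaped cross, each arm 64 mm tip to tip and 24 mm wide. On its middle a pale bar handle, alike on all four: 46 mm long (along y), 18 mm thick (along x), from 26 to 56 mm above the underside, on a thinner neck; pinch it across its thickness. Origin: centre of the underside, z up.
- saucer_round: shallow aluminium saucer, 84 mm square, rim 10 mm high, walls and floor 4 mm, fixed on the old rack; the round stamp stands in it at the start, its underside 16 mm above the table. All four look alike; which place in the row it has varies. Origin: centre of its underside; axes as the old rack's.
- saucer_square: shallow aluminium saucer, 84 mm square, rim 10 mm high, walls and floor 4 mm, fixed on the old rack; the square stamp stands in it at the start, its underside 16 mm above the table. All four look alike; which place in the row it has varies. Origin: centre of its underside; axes as the old rack's.
- saucer_oblong: shallow aluminium saucer, 84 mm square, rim 10 mm high, walls and floor 4 mm, fixed on the old rack; the oblong stamp stands in it at the start, its underside 16 mm above the table. All four look alike; which place in the row it has varies. Origin: centre of its underside; axes as the old rack's.
- saucer_cross: shallow aluminium saucer, 84 mm square, rim 10 mm high, walls and floor 4 mm, fixed on the old rack; the cross stamp stands in it at the start, its underside 16 mm above the table. All four look alike; which place in the row it has varies. Origin: centre of its underside; axes as the old rack's.
- rail: the old rack: flat brown board 356 mm long (its y), 96 mm wide (x), 12 mm thick, fixed, with the four saucers in a row at y = +129, +43, -43, -129 mm. Past its +y end (robot's left) stands a turned post 80 mm high, at y = 197 mm. Origin: centre of the underside, on the table. It may be the nearer or the farther rack.
- rack: the new rack: pale plywood tray, 350 mm long (its y), 92 mm wide (x), fixed, with four empty cells 80 x 80 mm inside, centred at y = +129, +43, -43, -129 mm. Cell floor 8 mm, walls 16 mm above the table, 6 mm thick. Past its +y end (robot's left) a turned post 80 mm high, at y = 194 mm. Origin: centre of the underside. A fixed knife, 17 mm high, lies between the racks.
Things that resemble listed ones, but are neither listed nor needed, are in the scene too. Leave any orange look-alike of the stamp_square alone. Leave any orange look-alike of the stamp_round alone.

How it is judged:
At the end, for the whole second after the job is handed in: Each stamp is in the new-rack cell mirroring its old place (first from the old post is last from the new post, and so on): within 15 mm of the cell centre along and across the row, underside within 4 mm of the floor, upright within 0.1 rad, handle along the row within 0.3 rad, released, at rest (((y of saucer_round in the frame of rail between 0.109 and 0.149 m and y of stamp_round in the frame of rack between -0.144 and -0.114 m) or (y of saucer_round in the frame of rail between 0.023 and 0.063 m and y of stamp_round in the frame of rack between -0.058 and -0.028 m) or (y of saucer_round in the frame of rail between -0.063 and -0.023 m and y of stamp_round in the frame of rack between 0.028 and 0.058 m) or (y of saucer_round in the frame of rail between -0.149 and -0.109 m and y of stamp_round in the frame of rack between 0.114 and 0.144 m)) and x of stamp_round in the frame of rack between -0.015 and 0.015 m and z of stamp_round in the frame of rack between 0.004 and 0.012 m and angle between each of stamp_round, stamp_square, stamp_oblong, stamp_cross's own z axis and vertical below 0.1 rad and angle between the y axis of each of stamp_round, stamp_square, stamp_oblong, stamp_cross and the y axis of rack, either way round below 0.3 rad and linear speed of each of stamp_round, stamp_square, stamp_oblong, stamp_cross below 0.02 m/s and angular speed of each of stamp_round, stamp_square, stamp_oblong, stamp_cross below 0.2 rad/s and ((y of saucer_square in the frame of rail between 0.109 and 0.149 m and y of stamp_square in the frame of rack between -0.144 and -0.114 m) or (y of saucer_square in the frame of rail between 0.023 and 0.063 m and y of stamp_square in the frame of rack between -0.058 and -0.028 m) or (y of saucer_square in the frame of rail between -0.063 and -0.023 m and y of stamp_square in the frame of rack between 0.028 and 0.058 m) or (y of saucer_square in the frame of rail between -0.149 and -0.109 m and y of stamp_square in the frame of rack between 0.114 and 0.144 m)) and x of stamp_square in the frame of rack between -0.015 and 0.015 m and z of stamp_square in the frame of rack between 0.004 and 0.012 m and ((y of saucer_oblong in the frame of rail between 0.109 and 0.149 m and y of stamp_oblong in the frame of rack between -0.144 and -0.114 m) or (y of saucer_oblong in the frame of rail between 0.023 and 0.063 m and y of stamp_oblong in the frame of rack between -0.058 and -0.028 m) or (y of saucer_oblong in the frame of rail between -0.063 and -0.023 m and y of stamp_oblong in the frame of rack between 0.028 and 0.058 m) or (y of saucer_oblong in the frame of rail between -0.149 and -0.109 m and y of stamp_oblong in the frame of rack between 0.114 and 0.144 m)) and x of stamp_oblong in the frame of rack between -0.015 and 0.015 m and z of stamp_oblong in the frame of rack between 0.004 and 0.012 m and ((y of saucer_cross in the frame of rail between 0.109 and 0.149 m and y of stamp_cross in the frame of rack between -0.144 and -0.114 m) or (y of saucer_cross in the frame of rail between 0.023 and 0.063 m and y of stamp_cross in the frame of rack between -0.058 and -0.028 m) or (y of saucer_cross in the frame of rail between -0.063 and -0.023 m and y of stamp_cross in the frame of rack between 0.028 and 0.058 m) or (y of saucer_cross in the frame of rail between -0.149 and -0.109 m and y of stamp_cross in the frame of rack between 0.114 and 0.144 m)) and x of stamp_cross in the frame of rack between -0.015 and 0.015 m and z of stamp_cross in the frame of rack between 0.004 and 0.012 m); the robot touches nothing.
It also fails if it takes over 90 s, if anything falls off the work surface, if the arm or the gripper's body presses on something with over 40 N, if the wrist force passes 120 N, or if a joint passes its speed limit or range.

### The arm

A 6-joint arm with a two-finger parallel gripper is mounted at the origin on the work surface. World frame = base frame: x ahead of the robot, y to its left, z up, the work surface at z = 0. Lengths are in m, angles in rad, forces in N, time in s.
With the tool pointing down it reaches from about 0.3 to 0.775 m from the base axis. Payload 14.6 kg.
Tool frame: the origin (TCP) lies midway between the tips of the shut fingers; the grasp point (between the pads) lies 19 mm behind it (grip_point_offset is the distance from the TCP to the grasp point, in m); z points along the fingers, x is the direction in which the jaws open and shut, and the axes are right-handed (so a half turn about z gives the same grasp; the last joint's range is limited). The gripper opens to 85 mm and grips with 20 to 120 N. Pads are 22 mm wide; open, the fingers measure 114 mm over their backs; the gripper's body (76 mm by 85 mm) begins 54 mm behind the grasp point. The pads swing forward as they close: fully open they stand 13 mm farther back than shut.
Start: joints at [-1.267, 0.3, 1.521, -0, 1.321, -0.067], TCP at [0.199, -0.513, 0.231] pointing down, gripper open.
Joint ranges: [-3.03, 3.03], [-0.79, 2.21], [0.23, 2.52], [-1.04, 4.18], [0, 3.07], [-2.55, 2.55]. Speed limits (rad/s): [2.22, 2.22, 2.57, 3.14, 3.14, 3.14].

### API

Orientations are given as a unit quaternion [w, x, y, z].
In Python, from workcell import * gives the robot as it stands. Calls block until the motion is done:
- goto(position, orientation): joint-space move of the TCP to a pose.
- move_straight(position, attitude=None, speed=0.15, threshold=None): straight line of the TCP; attitude=None keeps the orientation; speed is the mean speed in m/s. With threshold (N) it stops when the force on the tool has changed by that much, and returns True; else False.
- set_joints(angles): joint-space move.
- open_gripper() and gripper_close(squeeze=None): open the fingers fully, or close them until they stop; squeeze is the grip in N (None keeps the last).
- wait(seconds).
- inverse_kinematics(position, orientation): joint angles nearest the present ones, or None.
- observe(): the state.
- snapshot(name): name is "scene" or "top" or "wrist"; returns a dict with "frame" (420x560x3 uint8, blue, green, red), "z_map" (420x560 float32, m along the optical axis (not along the pixel's ray), 0 where there is no reading), "vertical_fov" (degrees; the focal length in pixels is half the picture's height over the tangent of half this angle, whatever the lens; pixels are square), "cx", "cy" (the principal point, pixels), "dist" ([k1, k2, p1, p2, k3] as OpenCV has them; the pictures are not rectified), "rvec" (rotation vector, rad) and "tvec" (3), from world to camera coordinates, as OpenCV has them. Camera axes: x right, y down, z forward; pixel columns grow to the right and rows downward; lengths in m; the calibration is good to about 2 mm. A picture is of the moment at which its call begins.
A pose or a line that the arm cannot do raises MotionError and nothing moves.
- sign_off(): hands the job in, once; it reports no verdict.
Trained networks look in the newest picture that a camera, given by its name, has taken for a name from the list of things; names that differ only in an ending like _2 or _b are one class to them, and where a whole thing is asked for, a point or a joint stands for the part that bears it (a point fixed in the world has none). Each returns a list of dicts, best first, with "conf" (0 to 1); they miss things now and then, are a little off and sometimes report something else, mostly with a low value. They report only what shows in the picture. A call takes as long as a camera call. They do not tell look-alikes from the thing itself.
- spot_in(camera, query): "xyz" ([x, y, z] in m, in the coordinates of the camera as it stood for that picture, good to about 4 mm: the middle of the surface that is visible of it).
- masks_of(camera, query): "pixels" (420x560 bool, what is visible of it).
- landmark_of(camera, query): "xyz" ([x, y, z] in m, in the coordinates of the camera as it stood for that picture, good to about 4 mm: a listed point, or the origin of a listed thing).
The state is a dict: "t": time; "joints": joint angles; "dq": joint speeds; "effort": joint torques, N m; "eef_pos": TCP position; "ee_rot": TCP orientation; "contact_force": force on the tool from outside, world axes, zero at the start; "torque": the same for the moment, N m; "finger_gap": opening from 0.0 (shut) to 1.0 (fully open).
Only numpy, scipy, OpenCV 4.12 (cv2) and the standard library are available. Lean on these libraries where they do the work, as an engineer would, in place of code of your own. Each camera call takes 0.05 s, during which the arm holds its last target. There are 200 camera calls.

## Working session

There is one attempt and no reset: what is moved stays moved. The work goes in short steps, each a Python script; the robot and the scene stay as the last script left them, time stands still between calls to the robot, and variables do not carry over. Pictures are saved under pics/ and viewed, about 12 in all and at most 16, crops included, and the job is handed in when it is done.

```bash
mkdir -p pics
cat > h.py <<'E'
from workcell import *
import numpy as np, cv2
def snap(c):
    s=snapshot(c); R=cv2.Rodrigues(np.array(s["rvec"],float))[0]; t=np.array(s["tvec"],float).ravel()
    f=s["frame"].shape[0]/2/np.tan(np.radians(s["vertical_fov"])/2)
    K=np.array([[f,0,s["cx"]],[0,f,s["cy"]],[0,0,1]])
    return s,R,t,K
def cam2w(p,R,t): return R.T@(np.array(p,float)-t)
def cloud(s,R,t,K):
    h,w=s["z_map"].shape
    uv=np.stack(np.meshgrid(np.arange(w),np.arange(h)),-1).reshape(-1,1,2).astype(float)
    n=cv2.undistortPoints(uv,K,np.array(s["dist"],float)).reshape(h,w,2)
    z=s["z_map"].astype(float)
    P=np.dstack([n*z[...,None],z])
    W=(P-t)@R
    W[z==0]=np.nan
    return W
E
python3 - <<'E'
from h import *
for c in ("top","scene"):
    s,R,t,K=snap(c); cv2.imwrite(f"pics/{c}0.png",s["frame"]); print(c,"cam at",(-R.T@t).round(3))
    W=cloud(s,R,t,K); np.save(c+"_W.npy",W)
    for q in ["stamp_round","stamp_square","stamp_oblong","stamp_cross","rail","rack","saucer_round"]:
        print(q,[(round(d["conf"],2),cam2w(d["xyz"],R,t).round(3).tolist()) for d in landmark_of(c,q)][:5])
print(observe()["t"])
E
```

```text
top cam at [0.536 0.008 0.973]
stamp_round [(0.88, [0.633, -0.086, 0.015]), (0.62, [0.504, -0.24, -0.001])]
stamp_square [(0.86, [0.659, 0.079, 0.017]), (0.59, [0.737, 0.242, -0.0])]
stamp_oblong [(0.75, [0.646, -0.011, 0.017])]
stamp_cross [(0.57, [0.623, -0.174, 0.022])]
rail [(0.51, [0.448, 0.07, -0.001])]
rack [(0.86, [0.449, 0.066, 0.0])]
saucer_round [(0.68, [0.636, -0.09, 0.011]), (0.34, [0.625, -0.174, 0.014])]
scene cam at [ 1.073 -0.056  0.497]
stamp_round [(0.65, [0.503, -0.239, 0.001])]
stamp_square [(0.62, [0.742, 0.236, -0.001]), (0.57, [0.655, 0.077, 0.015])]
stamp_oblong [(0.77, [0.646, -0.009, 0.014]), (0.69, [0.64, -0.047, 0.001])]
stamp_cross [(0.93, [0.626, -0.177, 0.011])]
rail [(0.63, [0.64, -0.045, -0.002])]
rack [(0.93, [0.444, 0.07, 0.003])]
saucer_round [(0.58, [0.636, -0.092, 0.018])]
0.8
```

View pics/top0.png

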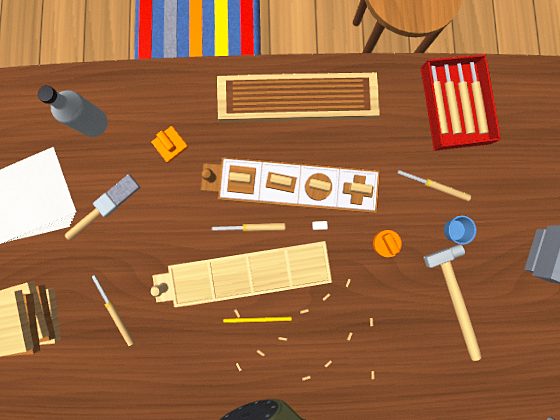

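View pics/scene0.png

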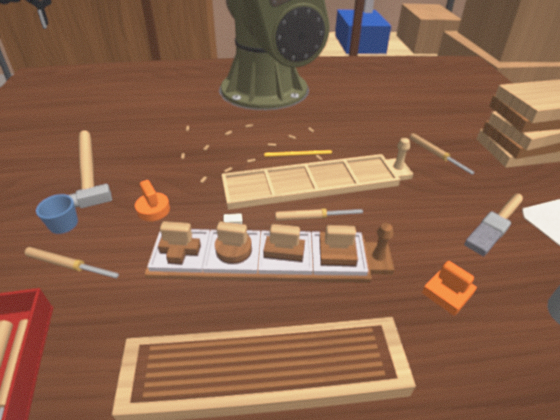

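The old rack is the farther one, with its post at the left (208,176). From the post the order is square, oblong, round, cross. The new rack is nearer, with its post at (158,291). The orange look-alikes are at (169,144) and (387,243). Next I'll measure the handles and the rack accurately from the depth.

```bash
cat > m.py <<'E'
from h import *
def rect(P):
    (c,(a,b),_)=r=cv2.minAreaRect((P[:,:2]*1000).astype(np.float32)); p=cv2.boxPoints(r)
    e=[p[1]-p[0],p[2]-p[1]]; l=max(e,key=np.linalg.norm); l=l*np.sign(l[1])
    return np.round(c,1),round(max(a,b),1),round(min(a,b),1),round(float(np.arctan2(-l[0],l[1])),3)
if __name__=="__main__":
    for c in ("top","scene"):
        W=np.load(c+"_W.npy"); z=W[...,2]; print(c, "table z",np.nanmedian(z[(abs(W[...,0]-.55)<.2)&(abs(W[...,1])<.3)]).round(4))
        for n,(x,y) in dict(square=(.659,.079),oblong=(.646,-.011),round=(.633,-.088),cross=(.624,-.175)).items():
            m=(np.hypot(W[...,0]-x,W[...,1]-y)<.04)&(z>.060)&(z<.085); P=W[m]
            print(n,len(P),rect(P),"ztop",np.median(P[:,2]).round(4),"mean",(P.mean(0)*1000).round(1))
        m=(np.hypot(W[...,0]-.447,W[...,1]-.068)<.185)&(z>.005)&(z<.025)&(abs(W[...,0]-.447+.12*(W[...,1]-.068))<.075)
        k,l,st,_=cv2.connectedComponentsWithStats(m.astype(np.uint8)); i=1+np.argmax(st[1:,4])
        print("rack",rect(W[l==i]), np.percentile(W[l==i][:,2],[5,50,95]).round(4))
        m=(np.hypot(W[...,0]-.447,W[...,1]-.068)<.25)&(z>.05)&(z<.1); print("post",len(W[m]),W[m].mean(0).round(4) if m.any() else"")
E
python3 m.py; python3 -c "
import cv2;a=cv2.imread('pics/top0.png')[145:325,130:410];cv2.imwrite('pics/c1.png',cv2.resize(a,None,fx=2.8,fy=2.8,interpolation=3))"
```

```text
top table z 0.0027
square 187 (array([654.6,  80.3]), 44.4, 18.0, -0.13) ztop 0.0726 mean [653.8  79.6  72.1]
oblong 192 (array([646.2,  -5.3]), 45.4, 17.9, -0.214) ztop 0.0726 mean [645.7  -5.2  72.5]
round 195 (array([634.2, -86.7]), 46.0, 18.6, -0.289) ztop 0.0726 mean [633.8 -86.2  72.3]
cross 199 (array([ 625.4, -174.4]), 46.5, 18.4, -0.164) ztop 0.0726 mean [ 624.9 -173.1   72. ]
rack (array([445.9,  72.4]), 360.4, 97.2, 0.132) [0.0069 0.0101 0.0187]
post 818 [0.6135 0.06   0.0725]
scene table z 0.0004
square 359 (array([656.5,  80. ]), 45.8, 18.5, -0.113) ztop 0.0702 mean [659.1  79.3  68.6]
oblong 359 (array([647.4,  -6.3]), 45.9, 19.1, -0.253) ztop 0.0701 mean [650.7  -6.5  68.6]
round 357 (array([636. , -87.6]), 45.6, 18.8, -0.303) ztop 0.0698 mean [638.8 -87.6  68.5]
cross 353 (array([ 626.4, -174.7]), 44.6, 20.1, -0.184) ztop 0.0699 mean [ 629.9 -174.5   68.3]
rack (array([446.8,  72.9]), 359.8, 96.2, 0.127) [0.0059 0.0079 0.0158]
post 1655 [0.6347 0.0517 0.0661]
```

View pics/c1.png

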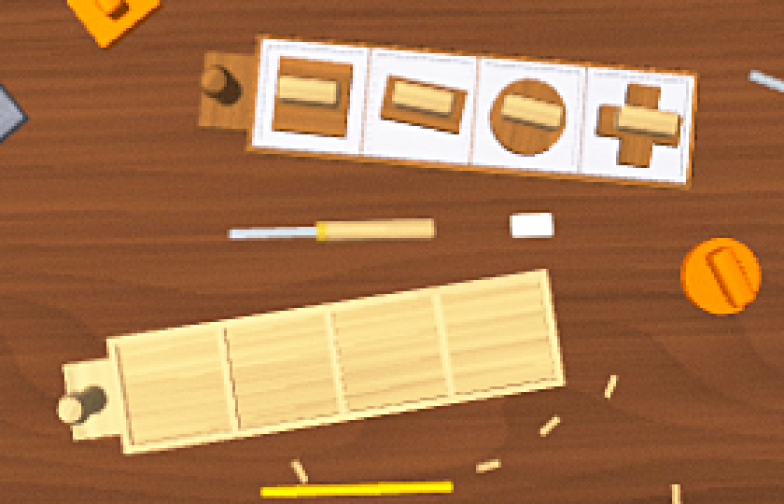

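```bash
cat > p.py <<'E'
from h import *
from scipy.spatial.transform import Rotation as Rot
ST=dict(square=(.6555,.0801,-.12),oblong=(.6468,-.0058,-.23),round=(.6351,-.0872,-.296),cross=(.6259,-.1745,-.174))
def quat(yaw):
    best=None
    c,s=np.cos(yaw),np.sin(yaw)
    out=[]
    for g in (1,-1):
        M=np.array([[g*c,g*s,0],[g*s,-g*c,0],[0,0,-1]])
        q=Rot.from_matrix(M).as_quat(); out.append([float(v) for v in (q[3],*q[:3])])
    return out
def best(p,yaw):
    o=[]
    for q in quat(yaw):
        j=inverse_kinematics(p,q)
        if j is not None: o.append((abs(j[5]),q))
    return min(o)[1]
def pick(n,x=None,y=None,yaw=None,zt=.042):
    if x is None: x,y,yaw=ST[n]
    q=best([x,y,.17],yaw); goto([x,y,.17],q); open_gripper()
    move_straight([x,y,zt],speed=.12); gripper_close(60); move_straight([x,y,.17])
    s=observe(); print(n,"picked gap",round(s["finger_gap"],3),"t",round(s["t"],1),"F",np.round(s["contact_force"],1))
def place(x,y,yaw,z=.035):
    q=best([x,y,.17],yaw); goto([x,y,.17],q); move_straight([x,y,z+.015]); hit=move_straight([x,y,z],speed=.03,threshold=5)
    print("z",observe()["eef_pos"][2],hit); open_gripper(); move_straight([x,y,.17]); print("t",observe()["t"])
E
python3 - <<'E'
from p import *
from m import rect
s,R,t,K=snap("top"); px=np.array([[107,338],[547,270],[565,383],[123,453]])/2.8+[130,145]
n=cv2.undistortPoints(px.reshape(-1,1,2),K,np.array(s["dist"])).reshape(-1,2)
d=np.c_[n,np.ones(4)]@R; o=-R.T@t; C=o+d*((.016-o[2])/d[:,2])[:,None]
print(C.round(4),C.mean(0),rect(C)); print(quat(0),observe()["ee_rot"])
W=np.load("scene_W.npy"); 
pick("cross")
s=snap("scene")[0]; cv2.imwrite("pics/held.png",s["frame"])
E
```

```text
[[ 0.4693  0.2471  0.016 ]
 [ 0.5127 -0.1008  0.016 ]
 [ 0.4234 -0.1122  0.016 ]
 [ 0.3787  0.2368  0.016 ]] [0.44603893 0.06773401 0.016     ] (array([446.1,  68.1]), 351.9, 91.2, 0.127)
[[0.0, 1.0, 0.0, 0.0], [0.0, -0.0, 1.0, 0.0]] [ 1.68932059e-06  8.25317491e-01 -5.64668964e-01  1.15223540e-05]
cross picked gap 0.197 t 5.9 F [-0.3 -0.4 -1.2]
```

View pics/held.png

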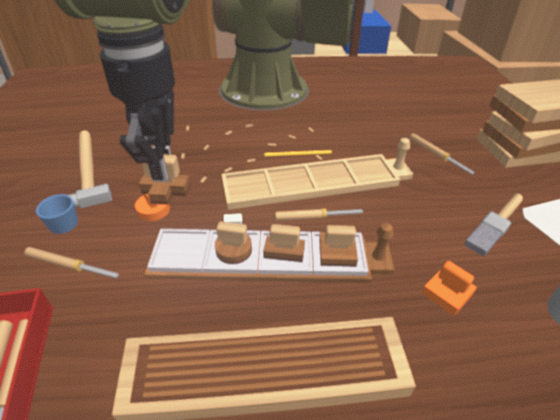

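The cross stamp is held level around (165,180). Corner fit and landmarks agree on a rack centre of (0.4465, 0.068) with yaw 0.128. I'll place it next to the new post, then check.

```bash
cat >> p.py <<'E'
RX,RY,RW=.4465,.068,.128
def cell(v): return RX-np.sin(RW)*v,RY+np.cos(RW)*v,RW
E
python3 - <<'E'
from p import *
place(*cell(.129))
pick("round")
s=snap("scene")[0]; cv2.imwrite("pics/p1.png",s["frame"])
E
```

```text
z 0.03498390836890576 False
t 10.8
round picked gap 0.199 t 15.2 F [-0.6  1.3 -2.1]
```

View pics/p1.png

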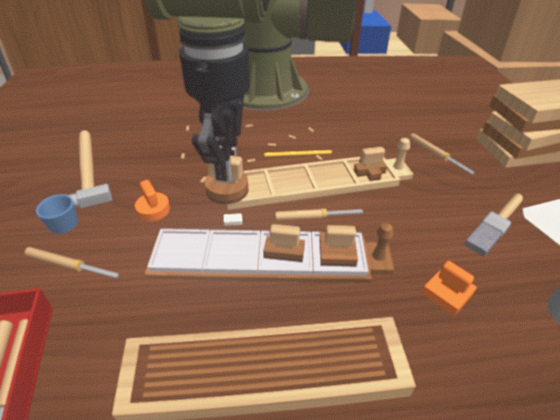

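The cross stands in the cell by the new post (372,163), and the round stamp is held level at (228,180). I'll do the rest now.

Run:
```python
from p import *
from m import rect
place(*cell(.043))
pick("oblong"); place(*cell(-.043))
pick("square"); place(*cell(-.129))
set_joints([-1.267,0.3,1.521,0,1.321,-0.067])
out=[]
ax=np.array([[np.cos(RW),-np.sin(RW)],[np.sin(RW),np.cos(RW)]])
for c in ("top","scene"):
    s,R,t,K=snap(c); W=cloud(s,R,t,K); z=W[...,2]; a=s["frame"]
    a=a[215:325,130:350] if c=="top" else a[120:220,200:430]
    out.append(cv2.resize(a,(700,300)))
    for n,v in dict(cross=.129,round=.043,oblong=-.043,square=-.129).items():
        x,y,_=cell(v); m=(np.hypot(W[...,0]-x,W[...,1]-y)<.04)&(z>.052)&(z<.075); P=W[m]
        if len(P)<20: print(n,"few");continue
        r=rect(P); print(c,n,len(P),r,"ztop",np.median(P[:,2]).round(4),"rackframe err",((r[0]/1000-[RX,RY])@ax-[0,v]).round(4))
        print("   net",[(round(d["conf"],2),((cam2w(d["xyz"],R,t)[:2]-[RX,RY])@ax).round(3)) for d in landmark_of(c,"stamp_"+n)][:2])
cv2.imwrite("pics/end.png",np.vstack(out)); print(observe()["t"])
```

```text
z 0.03497086665701279 False
t 19.6167
oblong picked gap 0.202 t 23.6 F [-0.2  0.2 -1.7]
z 0.03496781065675409 False
t 27.7417
square picked gap 0.203 t 31.6 F [ 0.4  0.2 -2.9]
z 0.03497710567734769 False
t 35.9083
top cross 201 (array([429.1, 195.6]), 46.3, 18.4, 0.122) ztop 0.0651 rackframe err [-0.001  -0.0002]
   net [(0.56, array([-0.006,  0.132]))]
top round 200 (array([440.7, 109.1]), 45.8, 18.4, 0.095) ztop 0.0649 rackframe err [-0.0005 -0.0015]
   net [(0.9, array([ 0.019, -0.312]))]
top oblong 192 (array([451.9,  25.9]), 45.7, 18.0, 0.127) ztop 0.065 rackframe err [-0.      0.0006]
   net [(0.92, array([-0.002, -0.046]))]
top square 192 (array([463.1, -58.9]), 45.7, 18.4, 0.105) ztop 0.065 rackframe err [0.0003 0.001 ]
   net [(0.95, array([ 0.002, -0.127])), (0.55, array([0.313, 0.135]))]
scene cross 195 (array([431.3, 194.8]), 44.4, 18.9, 0.113) ztop 0.0615 rackframe err [ 0.0011 -0.0013]
   net []
scene round 208 (array([442.4, 109.8]), 45.7, 20.2, 0.114) ztop 0.0612 rackframe err [ 0.0013 -0.001 ]
   net [(0.81, array([0.003, 0.041])), (0.61, array([ 0.018, -0.313]))]
scene oblong 216 (array([453.8,  24.6]), 45.2, 19.6, 0.055) ztop 0.0614 rackframe err [ 0.0017 -0.001 ]
   net [(0.69, array([-0.003, -0.042]))]
scene square 229 (array([465.1, -60.1]), 46.1, 19.1, 0.074) ztop 0.0614 rackframe err [ 0.0021 -0.0004]
   net [(0.97, array([0.313, 0.131])), (0.65, array([-0.002, -0.131]))]
38.3167
```

View pics/end.png

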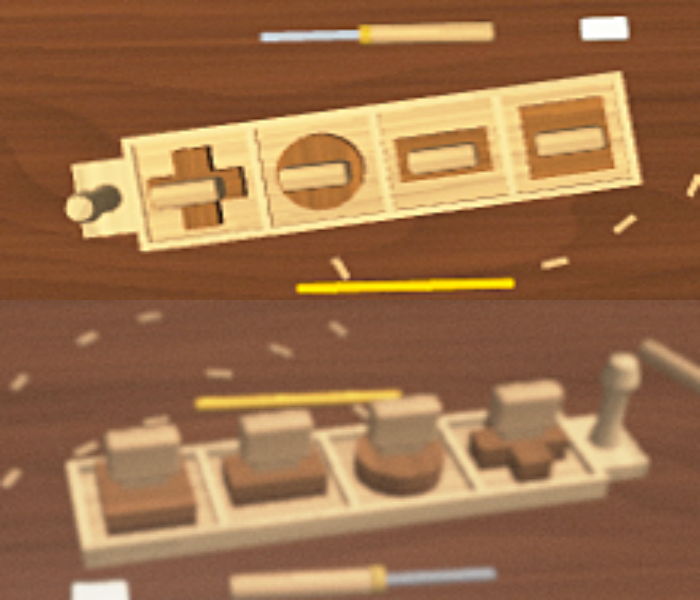

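All four stand centred and upright. From the new post the order is cross, round, oblong, square. The robot is clear.

```bash
python3 -c "
from workcell import *
print(observe()['joints']); sign_off()"
```

```text
[-1.26688112e+00  2.99998232e-01  1.52099982e+00 -2.18086416e-05
  1.32102942e+00 -6.70235794e-02]
the job is handed in; nothing more can be done
```

I moved all four stamps into the new rack in reverse order and handed the job in at about 38 s on the robot's clock. The old rack read square, oblong, round, cross from its post; the new rack now reads cross, round, oblong, square from its post.

**Last checks:** In both camera views, every handle is within about 2 mm of its cell centre and within about 0.07 rad of the row. The handle tops read 61–65 mm above the table, against an expected 64 mm. That is within the cameras' own height offset, so I take the stamps to be seated flat and upright. The robot was back at its start pose, clear of everything, and I left the orange look-alikes alone.

**Disagreements:**
- In the top view, the network's only hit for the round stamp was the orange look-alike.
- In the scene view, its best hit for the square stamp was the orange look-alike, with the real stamp second.
- In the scene view, it did not find the cross stamp at all.

The depth measurements and the picture show all three of these stamps in their cells.

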